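# Dress the deli counter: each piece in its own dish

### The arm

A 7-joint arm with a two-finger parallel gripper is mounted at the origin on the work surface. World frame = base frame: x ahead of the robot, y to its left, z up, the work surface at z = 0. Lengths are in mm, angles in rad, forces in N, time in s.
With the tool pointing down it reaches from about 400 to 900 mm from the base axis. Payload 5.5 kg.
Tool frame: the origin (TCP) lies at the centre of the arm's flange, where the gripper is bolted on; the fingertips stand 173 mm ahead of it and the grasp point (between the pads) lies 155 mm ahead of it; z points along the fingers, y is the line along which they close (so a half turn about z gives the same grasp; the last joint's range is limited). The gripper opens to 85 mm and grips with 20 to 120 N. Pads are 22 mm wide; open, the fingers measure 114 mm over their backs; the gripper's body (76 mm by 85 mm) begins 54 mm behind the grasp point. The pads swing forward as they close: fully open they stand 13 mm farther back than shut.
Start: joints at [1.462, 0.501, -0.427, 1.55, 0.221, 1.138, -0.21], TCP at [236.166, -605.575, 404.71] pointing down, gripper open.
Joint ranges: [-2.88, 2.88], [-0.31, 2.03], [-1.54, 1.56], [0.2, 2.42], [-1.41, 4.55], [0.19, 2.02], [-2.57, 2.57]. Speed limits (rad/s): [2.57, 2.57, 3.14, 3.14, 3.14, 3.14, 3.14].

### API

Orientations are given as a unit quaternion [x, y, z, w].
In Python, from workcell import robot gives the robot as it stands. Calls block until the motion is done:
- robot.move_pose(position, orientation): joint-space move of the TCP to a pose.
- robot.servo_line(position, rotation=None, feed=150, until_force=None): straight line of the TCP; rotation=None keeps the orientation; feed is the mean speed in mm/s. With until_force (N) it stops when the force on the tool has changed by that much, and returns True; else False.
- robot.goto_joints(angles): joint-space move.
- robot.command_gripper(opening, newtons=None): finger opening in mm; newtons is the grip in N (None keeps the last); returns when the fingers have stopped.
- robot.pause(seconds).
- robot.ik(position, orientation): joint angles nearest the present ones, or None.
- robot.grab_frame(name): name is "scene" or "top" or "wrist"; returns a dict with "img" (420x560x3 uint8, blue, green, red), "fov_y" (degrees; the focal length in pixels is half the picture's height over the tangent of half this angle, whatever the lens; pixels are square), "cx", "cy" (the principal point, pixels), "world_from_camera" (4x4, takes a point from camera to world coordinates). Camera axes: x right, y up, looking along -z (the intrinsics and any distortion apply to the point x, -y, -z); pixel columns grow to the right and rows downward; lengths in mm; the calibration is good to about 2 mm. The wrist camera is an equidistant fisheye: a pixel r from the principal point sees the ray r / f radians off the axis. A picture is of the moment at which its call begins. There is no depth.
A pose or a line that the arm cannot do raises robot.PlanningError and nothing moves.
- robot.sign_off(): hands the job in; it is judged then, once.
Readings, each from a call of its own:
- robot.get_t(): time.
- robot.get_qpos(): joint angles.
- robot.get_joint_velocities(): joint speeds.
- robot.get_tau(): joint torques, N m.
- robot.get_eef_pos(): TCP position.
- robot.get_eef_rot(): TCP orientation.
- robot.get_ft_force(): force on the tool from outside, world axes, zero at the start.
- robot.get_ft_torque(): the same for the moment, N m.
- robot.get_gripper_width(): finger opening in mm.
- robot.get_finger_force(): force on a finger pad.
Only numpy, scipy, OpenCV 4.12 (cv2) and the standard library are available. Lean on these libraries where they do the work, as an engineer would, in place of code of your own. Each camera call takes 0.05 s, during which the arm holds its last target. There are 200 camera calls.

### The job

Lay out the deli display: put each of the four pieces flat inside the white dish made to its shape - the stout salami in the oblong dish, the slim salami in the long narrow dish, the square pressed block in the square dish and the round cheese in the round dish. Lay the salamis along their dishes and the block square with its rim, all roughly centred; set each one down gently rather than dropping it, and leave the olive jar and the sample bowl where they stand.

Things in the scene. Friction and masses are not known exactly. Their poses are not given: they have to be found in the camera images.
- stout_salami: Short thick salami in pale casing with two strings and a speckled cut face: 95 mm long, 60 mm diameter, its top 60 mm above its underside. Lying on its side, slightly flattened underneath so that it does not roll. Origin: middle of its underside (of its length and width), z up; x along its length, y across it (the way to grasp it from above). Weight about 0.3 kg.
- slim_salami: Long thin red-brown salami with four strings: 140 mm long, 36 mm diameter, its top 36 mm above its underside. Lying on its side, slightly flattened underneath so that it does not roll. Origin: middle of its underside (of its length and width), z up; x along its length, y across it (the way to grasp it from above). Weight about 0.15 kg.
- pressed_block: Brown block of pressed meat with pale specks on top: square in plan, 62 x 62 mm, 42 mm high. Origin: centre of its underside, z up; x and y square to its sides. Weight about 0.2 kg.
- cheese_round: Small pale yellow round cheese standing on its flat face: 62 mm diameter, 40 mm high. Origin: centre of its underside, z up. Weight about 0.15 kg.
- oblong_dish: Dish for the stout salami. White ceramic display dish fixed to the counter. Origin: centre of its underside, on the counter; z up. Its floor is 4 mm above the counter and its upright rim, 6 mm thick, reaches 9 mm above the counter (5 mm above the floor). Inside 115 mm along its x by 80 mm along its y (127 x 92 mm outside).
- narrow_dish: Dish for the slim salami. White ceramic display dish fixed to the counter. Origin: centre of its underside, on the counter; z up. Its floor is 4 mm above the counter and its upright rim, 6 mm thick, reaches 9 mm above the counter (5 mm above the floor). Inside 160 mm along its x by 56 mm along its y (172 x 68 mm outside).
- square_dish: Dish for the pressed block. White ceramic display dish fixed to the counter. Origin: centre of its underside, on the counter; z up. Its floor is 4 mm above the counter and its upright rim, 6 mm thick, reaches 9 mm above the counter (5 mm above the floor). Inside 82 x 82 mm, sides along its x and y (94 x 94 mm outside).
- round_dish: Dish for the round cheese. White ceramic display dish fixed to the counter. Origin: centre of its underside, on the counter; z up. Its floor is 4 mm above the counter and its upright rim, 6 mm thick, reaches 9 mm above the counter (5 mm above the floor). Inside diameter 82 mm (94 mm outside).
- olive_jar: Bystander: closed green glass jar with a steel lid, 66 mm diameter, 95 mm high, loose, at the robot's left of the pieces. Origin: centre of its underside.
- sample_bowl: Bystander: small blue bowl, 100 mm across the rim, 45 mm high, loose, at the robot's right of the pieces. Origin: centre of its underside.
Not all that is in view belongs to the job. There is more than one size of the stout_salami; the one meant has the size given above.

How it is judged (in metres and radians):
At the end, for the whole second after the job is handed in: Each piece stands flat (tilt under 0.1 rad) on the floor of its own dish (underside under 3.5 mm above it), centre within 15 mm of the dish centre; salamis within 0.25 rad of their dish length, block sides within 0.25 rad of its dish sides; all slower than 0.02 m/s (horizontal distance between stout_salami and oblong_dish below 0.015 m and z of stout_salami in the frame of oblong_dish between 0 and 0.0075 m and angle between each of stout_salami, slim_salami, pressed_block, cheese_round's own z axis and vertical below 0.1 rad and linear speed of each of stout_salami, slim_salami, pressed_block, cheese_round below 0.02 m/s and angle between the x axis of stout_salami and the x axis of oblong_dish, either way round below 0.25 rad and horizontal distance between slim_salami and narrow_dish below 0.015 m and z of slim_salami in the frame of narrow_dish between 0 and 0.0075 m and angle between the x axis of slim_salami and the x axis of narrow_dish, either way round below 0.25 rad and horizontal distance between pressed_block and square_dish below 0.015 m and z of pressed_block in the frame of square_dish between 0 and 0.0075 m and (angle between the x axis of pressed_block and the x axis of square_dish, either way round below 0.25 rad or angle between the x axis of pressed_block and the y axis of square_dish, either way round below 0.25 rad) and horizontal distance between cheese_round and round_dish below 0.015 m and z of cheese_round in the frame of round_dish between 0 and 0.0075 m); the robot touches nothing.
It fails at once if the olive jar is pushed more than 30 mm or tipped (distance of olive_jar from where it was at the start of the episode above 0.03 m or angle between olive_jar's own z axis and vertical above 0.3 rad).
It fails at once if the sample bowl is pushed more than 30 mm or tipped (distance of sample_bowl from where it was at the start of the episode above 0.03 m or angle between sample_bowl's own z axis and vertical above 0.3 rad).
It fails at once if a piece is dropped or thrown (faster than 0.6 m/s while the fingers do not hold it) ((linear speed of stout_salami above 0.6 m/s and contact force between stout_salami and the fingers below 0.05 N) or (linear speed of slim_salami above 0.6 m/s and contact force between slim_salami and the fingers below 0.05 N) or (linear speed of pressed_block above 0.6 m/s and contact force between pressed_block and the fingers below 0.05 N) or (linear speed of cheese_round above 0.6 m/s and contact force between cheese_round and the fingers below 0.05 N)).
It also fails if it takes over 106 s, if anything falls off the work surface, if the arm or the gripper's body presses on something with over 40 N, if the wrist force passes 120 N, or if a joint passes its speed limit or range.

## Working session

There is one attempt and no reset: what is moved stays moved. The work goes in short steps, each a Python script; the robot and the scene stay as the last script left them, time stands still between calls to the robot, and variables do not carry over. Pictures are saved under pics/ and viewed, at most 14 in all, crops included, and the job is handed in when it is done.

```bash
mkdir -p pics; ls; cat > h.py <<'E'
import numpy as np, cv2
from workcell import robot
def snap(n,tag=None):
    f=robot.grab_frame(n)
    if tag: cv2.imwrite(f'pics/{tag}.png',f['img'])
    return f
def ray(f,u,v,fish=False):
    F=f['img'].shape[0]/2/np.tan(np.radians(f['fov_y'])/2)
    a,b=(u-f['cx'])/F,(v-f['cy'])/F
    if fish:
        t=np.hypot(a,b); s=np.sin(t)/max(t,1e-9); d=np.array([a*s,-b*s,-np.cos(t)])
    else: d=np.array([a,-b,-1.])
    T=np.array(f['world_from_camera']); return T[:3,3],T[:3,:3]@d
def onplane(f,u,v,z,fish=False):
    o,d=ray(f,u,v,fish); return (o+d*(z-o[2])/d[2])
E
python3 - <<'E'
from h import *
for n in('top','scene'):
    f=snap(n,n+'0'); print(n,f['fov_y'],f['cx'],f['cy'],np.round(f['world_from_camera'],3).tolist(),[k for k in f])
print(robot.get_eef_rot(),robot.get_t())
E
```

```text
pics
top 55.98679349609818 279.89795134892904 213.15525455064522 [[-0.011, 0.986, -0.166, 308.165], [-1.0, -0.009, 0.01, 6.604], [0.009, 0.166, 0.986, 1179.953], [0.0, 0.0, 0.0, 1.0]] ['img', 'fov_y', 'cx', 'cy', 'world_from_camera']
scene 55.258702747497736 285.5063424295334 211.4344505558281 [[-0.366, -0.72, 0.59, 1171.551], [0.931, -0.291, 0.222, 266.354], [0.012, 0.63, 0.777, 929.73], [0.0, 0.0, 0.0, 1.0]] ['img', 'fov_y', 'cx', 'cy', 'world_from_camera']
[ 9.82769824e-01  1.84831449e-01 -1.42434902e-04 -8.88213284e-04] 0.1
```

View pics/top0.png

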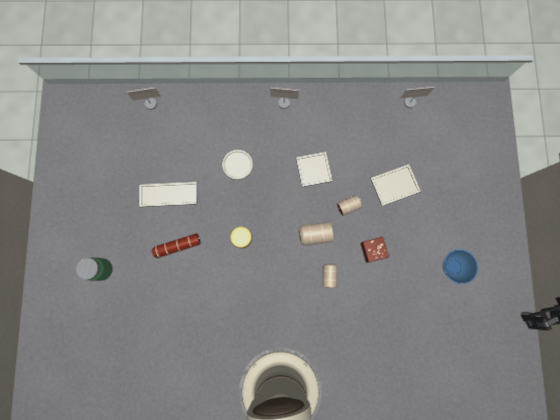

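View pics/scene0.png

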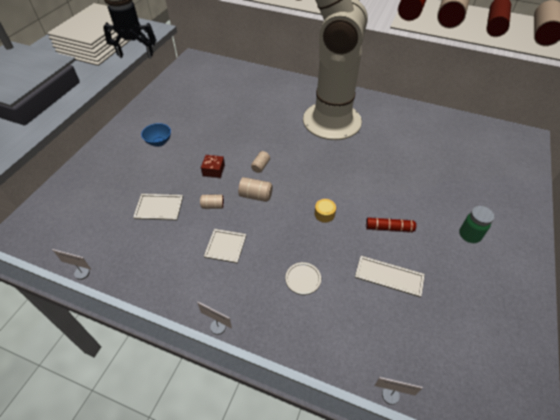

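Top view: the dishes are narrow (168,194), round (237,164), square (314,169) and oblong (396,184). The pieces are slim salami (176,245), cheese (241,237) and block (375,250), with the jar at (95,269) and the bowl at (460,267).

There are three pale salamis: (316,234), (349,205) and (330,276). The first looks largest (about 33 px × 3 mm ≈ 95 mm), so it fits. I'll check it by measuring and with one enlarged crop.

```bash
cat >> h.py <<'E'
def blob(img,u,v,win,kind):
    """contour of the thing around (u,v) by colour"""
    hsv=cv2.cvtColor(img,cv2.COLOR_BGR2HSV); H,S,V=[hsv[...,i].astype(int) for i in range(3)]
    if kind=='dish': m=(V>140)&(S<75)
    else: m=((S>70)&((H<40)|(H>165)))
    m=m.astype(np.uint8)*255; w=np.zeros_like(m)
    y0,x0=max(0,int(v-win)),max(0,int(u-win)); w[y0:int(v+win),x0:int(u+win)]=m[y0:int(v+win),x0:int(u+win)]
    w=cv2.morphologyEx(w,cv2.MORPH_CLOSE,np.ones((7,7)))
    cs,_=cv2.findContours(w,cv2.RETR_EXTERNAL,cv2.CHAIN_APPROX_NONE)
    return max(cs,key=cv2.contourArea)[:,0,:].astype(float)
def measure(f,u,v,win,kind,z,fish=False):
    """rectangle (centre, long side, short side, angle of long side) of the contour cast onto height z"""
    c=blob(f['img'],u,v,win,kind)
    p=np.array([onplane(f,a,b,z,fish)[:2] for a,b in c],np.float32)
    hull=cv2.convexHull(p); M=cv2.moments(hull)
    (cx,cy),(w,h),a=cv2.minAreaRect(hull); a=np.radians(a)
    if w<h: w,h,a=h,w,a+np.pi/2
    a=(a+np.pi/2)%np.pi-np.pi/2
    return np.array([M['m10']/M['m00'],M['m01']/M['m00'],cx,cy,w,h,a])
E
python3 - <<'E'
from h import *
np.set_printoptions(suppress=True,precision=2)
top=snap('top');sc=snap('scene')
L={'stout':((316,234),(255,189),'p',30),'small1':((349,205),(211,201),'p',15),'small2':((330,276),(261,161),'p',15),'slim':((176,245),(391,224),'p',18),
'block':((375,250),(212,166),'p',21),'cheese':((241,237),(326,210),'p',20),
'narrow':((168,194),(390,276),'dish',9),'round':((237,164),(303,278),'dish',9),'square':((314,169),(225,246),'dish',9),'oblong':((396,184),(158,207),'dish',9)}
for k,(a,b,kind,z) in L.items():
    w=34 if kind=='dish' or k=='slim' else 19
    print(k,measure(top,*a,w,kind,z),measure(sc,*b,40 if w==34 else 20,kind,z))
c=top['img'][185:295,290:370]; cv2.imwrite('pics/crop.png',cv2.resize(c,None,fx=5,fy=5,interpolation=cv2.INTER_CUBIC))
E
```

```text
Traceback (most recent call last):
  File "h.py", line 28, in measure
    c=blob(f['img'],u,v,win,kind)
  File "h.py", line 25, in blob
    return max(cs,key=cv2.contourArea)[:,0,:].astype(float)
           ~~~^^^^^^^^^^^^^^^^^^^^^^^^
ValueError: max() iterable argument is empty
```

```bash
python3 - <<'E'
import cv2
for n,P in (('top0',[(316,234),(349,205),(176,245),(375,250),(241,237),(168,194),(237,164),(280,210)]),('scene0',[(255,189),(211,201),(391,224),(326,210),(390,276),(303,278),(280,230)])):
    h=cv2.cvtColor(cv2.imread(f'pics/{n}.png'),cv2.COLOR_BGR2HSV)
    print(n,[(p,h[p[1]-1:p[1]+2,p[0]-1:p[0]+2].reshape(-1,3).mean(0).astype(int).tolist()) for p in P])
E
```

```text
top0 [((316, 234), [22, 36, 217]), ((349, 205), [19, 43, 216]), ((176, 245), [6, 120, 165]), ((375, 250), [6, 112, 159]), ((241, 237), [31, 41, 224]), ((168, 194), [25, 15, 222]), ((237, 164), [28, 13, 222]), ((280, 210), [123, 4, 130])]
scene0 [((255, 189), [15, 62, 180]), ((211, 201), [15, 59, 188]), ((391, 224), [5, 182, 135]), ((326, 210), [23, 117, 225]), ((390, 276), [19, 25, 212]), ((303, 278), [20, 24, 214]), ((280, 230), [124, 12, 119])]
```

```bash
python3 - <<'E'
s=open('h.py').read()
a=s.index("    if kind=='dish'"); b=s.index("    m=m.astype")
s=s[:a]+"    m=(V>165)|((S>30)&(V>25)&((H<45)|(H>165)))\n"+s[b:]
open('h.py','w').write(s.replace('np.ones((7,7))','np.ones((3,3))'))
E
cat > m.py <<'E'
from h import *
np.set_printoptions(suppress=True,precision=2)
top=snap('top');sc=snap('scene')
L={'stout':((316,234),(255,189),'p',30),'small1':((349,205),(211,201),'p',15),'small2':((330,276),(261,161),'p',15),'slim':((176,245),(391,224),'p',18),
'block':((375,250),(212,166),'p',21),'cheese':((241,237),(326,210),'p',20),
'narrow':((168,194),(390,276),'dish',9),'round':((237,164),(303,278),'dish',9),'square':((314,169),(225,246),'dish',9),'oblong':((396,184),(158,207),'dish',9)}
for k,(a,b,kind,z) in L.items():
    w=34 if kind=='dish' or k=='slim' else 19
    print(k,measure(top,*a,w,kind,z),measure(sc,*b,40 if w==34 else 20,kind,z))
c=top['img'][185:295,290:370]; cv2.imwrite('pics/crop.png',cv2.resize(c,None,fx=5,fy=5,interpolation=cv2.INTER_CUBIC))
E
python3 m.py
```

```text
stout [ 440.97 -110.41  440.8  -110.25   97.29   58.26   -1.44] [ 439.97 -110.54  440.31 -110.52  106.77   78.15   -1.44]
small1 [ 527.03 -214.06  527.   -214.3    72.44   40.78   -1.17] [ 521.4  -215.42  521.27 -215.97   69.01   55.69   -1.09]
small2 [ 318.48 -148.3   318.56 -148.12   66.28   38.09   -0.03] [ 310.5  -149.61  310.37 -150.05   96.54   45.75   -0.03]
slim [409.93 301.47 409.67 301.87 143.85  36.93  -1.27] [410.02 302.43 409.78 303.36 145.03  47.95  -1.27]
block [ 392.89 -281.85  392.51 -281.67   71.     63.44   -1.34] [ 391.86 -281.1   392.48 -281.2   101.21   76.17    0.24]
cheese [433.39 110.91 432.99 111.38  65.21  61.87   0.  ] [431.   110.54 431.03 111.66  92.14  65.2    0.33]
narrow [567.9  334.24 568.08 333.45 172.43  69.29  -1.53] [569.46 335.15 569.35 335.16 171.12  68.01  -1.53]
round [659.45 124.47 659.16 124.42  92.11  88.95   1.56] [660.97 126.12 660.49 126.51  92.01  89.31   0.37]
square [ 642.98 -110.99  642.95 -111.08   95.44   95.1    -1.39] [ 644.36 -109.    644.46 -109.18   93.83   93.42   -1.38]
oblong [ 590.82 -358.71  590.83 -358.82  127.87   92.4    -1.23] [ 593.97 -356.5   594.01 -356.58  126.06   92.62   -1.22]
```

View pics/crop.png

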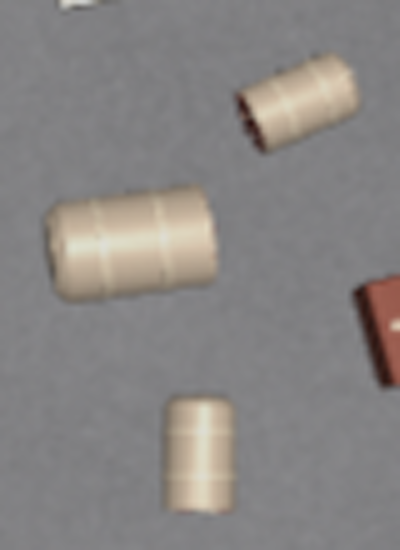

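Crop: the large one at (135,243) measures 97×58 mm from the top view. The two at (300,103) and (198,455) are only about 70×40 mm, so the first is the stout salami and the others are decoys. The two views agree within a few mm. Next I'll check IK and touch the counter once to calibrate the fingertip height.

```bash
cat >> h.py <<'E'
from scipy.spatial.transform import Rotation as Ro
def quat(th):
    c,s=np.cos(th),np.sin(th)
    return Ro.from_matrix(np.array([[-s,c,0],[c,s,0],[0,0,-1.]])).as_quat()
# x, y, closing angle (piece / dish)
P={'stout':(440.5,-110.5,-1.44+np.pi/2),'slim':(410,302,-1.27+np.pi/2),'block':(392.5,-281.5,.235),'cheese':(432,111,0.)}
D={'stout':(592.4,-357.6,-1.225+np.pi/2),'slim':(568.7,334.7,-1.53+np.pi/2),'block':(643.7,-110,-1.385+np.pi/2),'cheese':(660.2,125.3,0.)}
GZ={'stout':34,'slim':27,'block':30,'cheese':30}
def best(x,y,th,z,step=np.pi):
    """closing angle (among the equivalent ones) needing least joint motion"""
    q0=np.array(robot.get_qpos()); o=[]
    for k in range(-2,3):
        q=robot.ik([x,y,z+155],quat(th+k*step))
        if q is not None: o.append((np.abs(np.array(q)-q0).max(),th+k*step,np.array(q)))
    return min(o,key=lambda t:t[0]) if o else None
E
python3 - <<'E'
from h import *
np.set_printoptions(suppress=True,precision=2)
for k in P:
    for n,T in(('P',P),('D',D)):
        for z in(30,180):
            b=best(*T[k],z,np.pi/2 if k=='block' else np.pi); print(k,n,z,b and (round(b[1],2),b[2]))
robot.command_gripper(0,20); print('w',robot.get_gripper_width(),robot.get_t())
th=best(400,-420,0,100)[1]
robot.move_pose([400,-420,80+173],quat(th)); print(robot.get_t())
hit=robot.servo_line([400,-420,150],feed=40,until_force=4); print(hit,robot.get_eef_pos(),robot.get_ft_force())
robot.servo_line([400,-420,335],feed=250); robot.command_gripper(85); print(robot.get_t())
E
```

```text
stout P 30 (6.41, array([ 0.8 ,  0.62, -0.73,  2.16,  0.73,  0.63, -0.33]))
stout P 180 (-6.15, array([ 1.01,  0.35, -0.95,  2.08,  0.37,  0.89, -0.02]))
stout D 30 (0.35, array([ 0.91,  0.89, -0.62,  1.55,  0.61,  0.91,  0.43]))
stout D 180 (0.35, array([ 0.99,  0.73, -0.76,  1.49,  0.53,  1.14,  0.48]))
slim P 30 (6.58, array([ 0.24,  1.11, -1.31,  2.02,  1.24,  1.16, -1.34]))
slim P 180 (-5.98, array([ 0.13,  0.51, -1.03,  1.95,  0.53,  0.98, -0.85]))
slim D 30 (6.32, array([ 0.05,  1.  , -0.97,  1.64,  0.94,  1.03, -1.18]))
slim D 180 (-6.24, array([ 0.19,  0.97, -1.31,  1.57,  0.96,  1.35, -1.19]))
block P 30 (0.23, array([ 1.09,  0.63, -0.64,  2.09,  0.64,  0.62,  0.24]))
block P 180 (0.23, array([ 1.28,  0.38, -0.85,  2.02,  0.36,  0.9 ,  0.47]))
block D 30 (0.19, array([ 0.64,  0.88, -0.75,  1.66,  0.73,  0.9 , -0.21]))
block D 180 (0.19, array([ 0.79,  0.78, -1.02,  1.59,  0.7 ,  1.18, -0.19]))
cheese P 30 (0.0, array([ 0.21,  0.57, -0.61,  2.18,  0.62,  0.57, -0.87]))
cheese P 180 (0.0, array([ 0.8 ,  0.65, -1.42,  2.09,  0.74,  1.08, -1.  ]))
cheese D 30 (-6.28, array([ 0.27,  0.91, -0.75,  1.61,  0.74,  0.93, -0.75]))
cheese D 180 (6.28, array([ 0.35,  0.75, -0.9 ,  1.54,  0.62,  1.16, -0.67]))
w -0.2812639944142168 1.0667
2.1833
True [ 400.11 -419.94  173.51] [-1.91  1.81  8.3 ]
5.55
```

Shut fingertips are confirmed at 173 mm and move back as they open, so I can grip slightly lower. Stout salami first.

```bash
cat >> h.py <<'E'
GZ={'stout':26,'slim':24,'block':25,'cheese':25}; W={'stout':60,'slim':36,'block':62,'cheese':62}
HOV=150
def pick(k,grip=40):
    x,y,th=P[k]; st=np.pi/2 if k=='block' else np.pi
    robot.command_gripper(85)
    th=best(x,y,th,HOV,st)[1]; q=quat(th)
    robot.move_pose([x,y,HOV+155],q)
    hit=robot.servo_line([x,y,GZ[k]+155],feed=110,until_force=8)
    print(k,'approach hit',hit)
    if hit: robot.servo_line([x,y,HOV+155]); return False
    robot.command_gripper(W[k]-12,grip)
    robot.servo_line([x,y,HOV+155],feed=120); robot.pause(.1)
    print(' width',robot.get_gripper_width(),'pad',robot.get_finger_force(),'t',robot.get_t())
    return th
def place(k,off=(0,0)):
    x,y,th=D[k]; x+=off[0];y+=off[1]; st=np.pi/2 if k=='block' else np.pi
    th=best(x,y,th,HOV,st)[1]; q=quat(th)
    robot.move_pose([x,y,HOV+155],q); robot.pause(.2)
    robot.servo_line([x,y,GZ[k]+4+155+10],feed=110)
    hit=robot.servo_line([x,y,GZ[k]+4+155-5],feed=20,until_force=3)
    print(' touch',hit,'z above floor',robot.get_eef_pos()[2]-155-GZ[k]-4)
    robot.command_gripper(min(85,W[k]+22)); robot.servo_line([x,y,HOV+155],feed=150)
    print(' t',robot.get_t())
E
python3 - <<'E'
from h import *
if pick('stout') is not False: snap('wrist','w_stout'); snap('scene','s_stout')
E
```

```text
stout approach hit False
 width 58.49760197173078 pad 43.65482658147812 t 9.8833
```

View pics/w_stout.png

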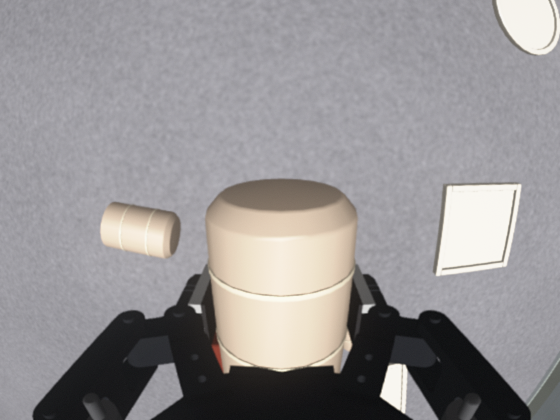

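The wrist view shows the stout salami held square between the pads, spanning (208–355, 180–365). Now to place it.

```bash
python3 - <<'E'
from h import *
place('stout')
f=snap('top','t1'); np.set_printoptions(suppress=True,precision=2)
x,y,_=P['block']; robot.move_pose([x,y,HOV+155],quat(best(*P['block'],HOV,np.pi/2)[1]))
f=snap('scene','s1'); c=f['img'][120:300,60:300]; cv2.imwrite('pics/s1c.png',cv2.resize(c,None,fx=3,fy=3))
print(robot.get_t())
E
```

```text
touch True z above floor 1.0214102742834825
 t 14.275
15.2333
```

View pics/s1c.png

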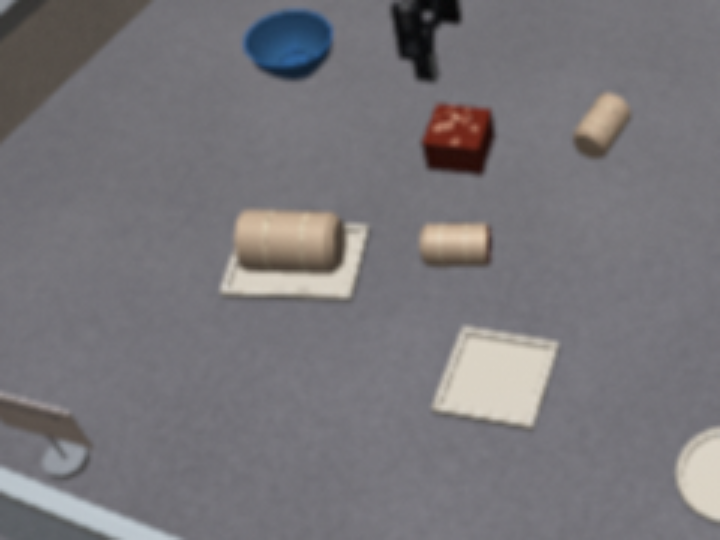

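The stout salami lies in the oblong dish (crop 290,240), aligned with it. Block next, then cheese and slim, stopping if any grip width is wrong.

```bash
python3 - <<'E'
from h import *
for k in ('block','cheese','slim'):
    if pick(k) is False: break
    if abs(robot.get_gripper_width()-W[k])>6: print('bad width'); break
    place(k)
robot.move_pose([420,0,400],quat(best(420,0,0,245)[1])); print(robot.get_t())
snap('scene','s2')
f=snap('top'); c=f['img'][130:300,110:450]; cv2.imwrite('pics/t2c.png',cv2.resize(c,None,fx=2.3,fy=2.3))
E
```

```text
block approach hit False
 width 61.60030419780116 pad 43.68588924407959 t 18.6167
 touch True z above floor 0.7756938854701616
 t 22.9833
cheese approach hit False
 width 60.512280520044854 pad 43.49916996776301 t 27.2917
 touch True z above floor 0.930255858152691
 t 31.4083
slim approach hit False
 width 34.42417059996529 pad 39.927114844322205 t 35.9
 touch True z above floor 0.5585062798465401
 t 39.8167
41.225
```

View pics/t2c.png

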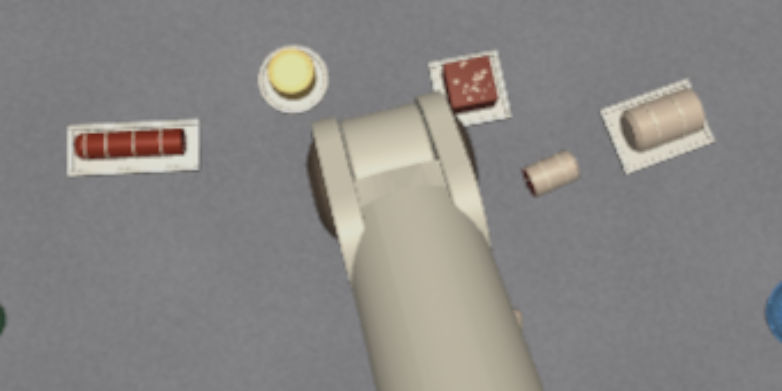

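View pics/s2.png

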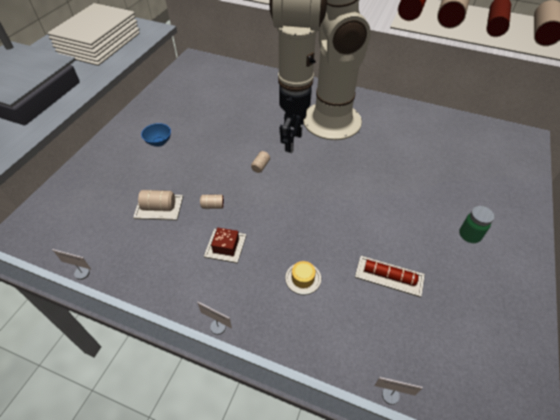

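All four pieces are in their dishes. I'll measure the centring by casting the piece contours from both views onto mid-height planes.

```bash
python3 - <<'E'
from h import *
np.set_printoptions(suppress=True,precision=1)
top=snap('top');sc=snap('scene')
Z={'stout':34,'slim':22,'block':25,'cheese':24}
T={'slim':(168,193),'cheese':(237,163),'block':(315,167),'stout':(397,182)}
S={'slim':(391,273),'cheese':(303,273),'block':(225,240),'stout':(157,200)}
for k in Z:
    for n,f,(u,v),thr in(('top',top,T[k],28),('sc',sc,S[k],48)):
        hsv=cv2.cvtColor(f['img'],cv2.COLOR_BGR2HSV); m=np.zeros(hsv.shape[:2],np.uint8)
        s=slice(v-26,v+26),slice(u-36,u+36); m[s]=(hsv[...,1]>thr)[s]*255
        m=cv2.morphologyEx(m,cv2.MORPH_CLOSE,np.ones((5,5)))
        c=max(cv2.findContours(m,cv2.RETR_EXTERNAL,cv2.CHAIN_APPROX_NONE)[0],key=cv2.contourArea)[:,0]
        p=cv2.convexHull(np.array([onplane(f,a,b,Z[k])[:2] for a,b in c],np.float32)); M=cv2.moments(p)
        _,wh,a=cv2.minAreaRect(p)
        print(k,n,np.array([M['m10']/M['m00']-D[k][0],M['m01']/M['m00']-D[k][1]]),'size',np.array(wh),'ang off mod90 %.2f'%((np.radians(a)-D[k][2]+np.pi/4)%(np.pi/2)-np.pi/4))
E
```

```text
stout top [-0. -1.] size [ 61.2 112.2] ang off mod90 -0.00
stout sc [-0.   0.6] size [ 73.6 112.5] ang off mod90 -0.02
slim top [1.1 0.1] size [ 40.7 143.3] ang off mod90 -0.00
slim sc [0.1 0.2] size [ 42.8 140.1] ang off mod90 -0.00
block top [-25.5  30.4] size [142.3 118.4] ang off mod90 -0.19
block sc [-0.9  1.4] size [84.5 71. ] ang off mod90 -0.00
cheese top [ 2.2 -0.8] size [72.6 63.5] ang off mod90 0.01
cheese sc [-0.9 -0.3] size [82.9 62.7] ang off mod90 0.37
```

Every piece is within about 2 mm of centre and aligned. The top reading for the block is spoiled by the arm in view, but the scene view is clean. The arm is clear, so I'm handing in.

```bash
python3 -c "
from workcell import robot
print(robot.sign_off(),robot.get_t())"
```

```text
the job is handed in; nothing more can be done
the job is handed in; nothing more can be done
```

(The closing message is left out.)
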